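Brush the bed clean, then present the heavier bushing

TASK

With the brush, sweep the three pieces of scrap off the steel bed into the scrap pan on its right, touching them with nothing but the brush, and stand the brush back on the bench on its bristles. Then lift the bushing in the left place of the tray clear, feel its weight and stand it back in its place, lift the one on the right in the same way, and judge which is heavier. Finish while holding the heavier bushing still and upright about 5 cm above the rubber disc in the middle of the bed, centred over it, with the lighter one standing in the tray and the other things on the bench left alone.

Things in the scene. Friction and masses are not known exactly. Their poses are not given: they have to be found in the camera images.
- bed: steel bed: a fixed flat block 150 mm (its x) by 130 mm (its y), top face 30 mm above the bench, with a fixed open grey-painted scrap pan against its -y edge (the right edge seen from the robot). Origin: centre of the block's underside on the bench; x along the edge where block and pan meet, z up
- bed_centre (a point): middle of the block's top face, the centre of a flush dark rubber disc 40 mm across; axes as the bed's
- pan_centre (a point): middle of the scrap pan's inner floor, 126 mm along the bed's -y from the middle of the block, 3 mm above the bench. Inside, the pan measures 164 mm (bed x) by 121 mm (bed y); its three rims stand 22 mm above the bench and its fourth side is the block, 30 mm high, so things pushed over the block's edge drop in
- brush: bench brush standing on its bristles: bristles 120 mm long (its x), 30 mm wide (its y) and 26 mm high, stiff; on them a wooden back 124 x 34 x 16 mm, and on that a wooden grip 70 mm long (x), 24 mm wide (y), from 42 to 73 mm height. 0.16 kg. Origin: centre of the underside of the bristles, z up
- scrap_nut: scrap hexagon nut, 27 mm across corners, 16 mm high, dark steel, lying on the bed's block; origin: centre of its underside
- scrap_bolt: sheared-off bolt head, hexagon 24 mm across corners and 10 mm high with a 14 mm thick, 12 mm long stump up, dark steel, on the bed's block; origin: centre of its underside
- scrap_angle: offcut of angle iron, foot 22 x 24 x 6 mm with an upright flange to 22 mm height, dark steel, on the bed's block; origin: centre of its underside
- tray: fixed grey plastic parts tray, 110 mm (its x) by 210 mm (its y), rims 14 mm high, floor 4 mm thick, with a low wall 14 mm high across its middle that makes two places side by side along y, each 102 x 99 mm inside. Origin: centre of its underside, z up
- tray_left (a point): middle of the floor of the tray's left place (tray +y, left seen from the robot), 4 mm above the bench; axes as the tray's
- tray_right (a point): middle of the floor of the tray's right place (tray -y), 4 mm above the bench; axes as the tray's
- bushing_p: one of two flanged bushings that look the same: an upright plated metal sleeve 60 mm tall, 42 mm outside diameter, 22 mm bore, with a foot flange 56 mm across and 8 mm high. One is of steel and weighs at least 150 g more than the other (aluminium); both weigh between 0.15 and 0.7 kg. Which of the two names, and which tray place, has the heavier one cannot be seen. Origin: centre of the underside, z up. Stands in one of the two tray places.
- bushing_q: one of two flanged bushings that look the same: an upright plated metal sleeve 60 mm tall, 42 mm outside diameter, 22 mm bore, with a foot flange 56 mm across and 8 mm high. One is of steel and weighs at least 150 g more than the other (aluminium); both weigh between 0.15 and 0.7 kg. Which of the two names, and which tray place, has the heavier one cannot be seen. Origin: centre of the underside, z up. Stands in one of the two tray places.
- socket: bystander: small plated socket, 24 mm across, 22 mm tall, upright; origin: centre of its underside
- spanner: bystander: steel spanner about 170 mm long, lying flat
- driver: bystander: screwdriver with black handle, about 190 mm long, lying
- grease_tin: bystander: grey tin, 72 mm across, 60 mm tall
- oil_bottle: bystander: white bottle, 60 mm across, 150 mm tall
- bearing: bystander: steel bearing ring lying flat, 52 mm across, 15 mm high
- clamp: bystander: blue tool about 140 x 50 x 30 mm, lying
Things that resemble listed ones, but are neither listed nor needed, are in the scene too. Leave any blue, purple or turquoise look-alike of the bushing_p alone.

How it is judged:
By the outcome, as a careful person would: the job done as asked, in the order asked, and still so for the second after the job is handed in, while the arm keeps its last pose, push and grip.
It also fails if it takes over 72 s, if anything falls off the work surface, if the arm or the gripper's body presses on something with over 40 N, if the wrist force passes 120 N, or if a joint passes its speed limit or range.

ROBOT

A 6-joint arm with a two-finger parallel gripper is mounted at the origin on the work surface. World frame = base frame: x ahead of the robot, y to its left, z up, the work surface at z = 0. Lengths are in m, angles in rad, forces in N, time in s.
With the tool pointing down it reaches from about 0.225 to 0.875 m from the base axis. Payload 3.4 kg.
Tool frame: the origin (TCP) lies midway between the tips of the shut fingers; the grasp point (between the pads) lies 19 mm behind it (manip.grip_point_offset is the distance from the TCP to the grasp point, in m); x points along the fingers, y is the direction in which the jaws open and shut, and the axes are right-handed (so a half turn about x gives the same grasp; the last joint's range is limited). The gripper opens to 85 mm and grips with 20 to 120 N. Pads are 22 mm wide; open, the fingers measure 114 mm over their backs; the gripper's body (76 mm by 85 mm) begins 54 mm behind the grasp point. The pads swing forward as they close: fully open they stand 13 mm farther back than shut.
Start: joints at [-1.453, 0.276, 1.505, -0, 1.361, -0.121], TCP at [0.136, -0.559, 0.202] pointing down, gripper open.
Joint ranges: [-2.89, 2.89], [-0.75, 2.08], [0.22, 2.7], [-1.18, 4.32], [0.11, 2.71], [-2.7, 2.7]. Speed limits (rad/s): [2.57, 2.57, 3.14, 3.14, 3.14, 3.14].

INTERFACE

Orientations are given as a unit quaternion [w, x, y, z].
In Python, from rig import manip gives the robot as it stands.
- The arm moves only by the shell command python3 -m crank 'ROWS' [FORCE]. ROWS is a JSON object of lists of equal length, an entry for each row: "grip": the opening, from 0 (shut) to 1 (fully open); "slide": the shift along the world's x, y, z in cm, a list of three; "roll": the turn about the world's z in degrees. In form: {"grip": [grip, ...], "slide": [[dx, dy, dz], ...], "roll": [roll, ...]}. A call has 1 to 20 rows; each row is the pose to reach, as a shift and turn from the pose commanded when the call began; what a row does not reach only later rows make up. A row lasts 1/10 s, in which the tool goes at most 50 mm and 8.59 degrees, less where a joint would pass 70% of its speed; a pose out of reach is approached as far as the arm can. A call with a gripper value outside its range is refused whole. The fingers move at their own pace and stop on an object; FORCE is the grip in N (left out, the last holds). Time passes only in rows, so rows that repeat a pose let the fingers close. It gives the time, the measured TCP pose, the force and the opening at its end, in the units of the state.
- manip.get_state(): the state, without advancing time (a new reading comes with each control period).
- manip.get_image(name): name is "scene" or "top"; returns a dict with "frame" (480x640x3 uint8, red, green, blue), "K" (3x3 intrinsics, pixels), "R" (3x3) and "t" (3): a world point X has camera coordinates R X + t. Camera axes: x right, y down, z forward; pixel columns grow to the right and rows downward; lengths in m; the calibration is good to about 2 mm. A picture is of the moment at which its call begins. There is no depth.
- manip.sign_off(): hands the job in, once; it reports no verdict.
The state is a dict: "clock": time; "qpos": joint angles; "qd": joint speeds; "effort": joint torques, N m; "position": TCP position; "ee_rot": TCP orientation; "contact_force": force on the tool from outside, world axes, zero at the start; "moment": the same for the moment, N m; "width": finger opening in m.
Only numpy, scipy, OpenCV 4.12 (cv2) and the standard library are available. Lean on these libraries where they do the work, as an engineer would, in place of code of your own. Each camera call takes 0.05 s, during which the arm holds its last target. There are 200 camera calls.

## Working session

There is one attempt and no reset: what is moved stays moved. The work goes in short steps, Python scripts to look and compute and a shell command to move; the robot and the scene stay as the last step left them, time stands still between calls to the robot, and variables do not carry over. Pictures are saved under pics/ and viewed, on a budget of 10 in all, crops included, one or two more only if the job needs it, and the job is handed in when it is done.

```bash
ls; mkdir -p pics; cat > h.py <<'E'
import numpy as np, cv2
from rig import manip
def ray(im,u,v,z):
    K,R,t=[np.array(im[k]) for k in("K","R","t")]
    d=R.T@np.linalg.solve(K,[u,v,1.]); c=-R.T@t
    return (c+d*(z-c[2])/d[2])
def proj(im,X):
    K,R,t=[np.array(im[k]) for k in("K","R","t")]
    p=K@(R@np.array(X,float)+t); return p[:2]/p[2]
def save(im,n): cv2.imwrite("pics/"+n,cv2.cvtColor(im["frame"],cv2.COLOR_RGB2BGR))
E
python3 - <<'E'
from h import *
print(manip.get_state())
for n in("scene","top"):
    im=manip.get_image(n); save(im,n+"0.png"); np.save(n+"0.npy",im,allow_pickle=True)
    print(n,im["K"],-np.array(im["R"]).T@im["t"],np.array(im["R"]).round(3))
E
```

```text
pics
{'clock': 0.0, 'qpos': array([-1.45301284e+00,  2.76599415e-01,  1.50617976e+00, -2.13855688e-05,
        1.36073687e+00, -1.21013025e-01]), 'qd': array([ 3.94613331e-05, -1.41511950e-03,  1.38578204e-04,  2.04660224e-03,
        8.17079424e-04, -1.87876265e-04]), 'effort': array([ 1.26322135e-03, -4.16766822e+01, -2.45801550e+01, -5.67819984e-05,
        1.11812650e-02,  4.44069315e-06]), 'position': array([ 0.1359126 , -0.55806666,  0.2015187 ]), 'ee_rot': array([-0.08354836, -0.70206572, -0.08490843,  0.70207831]), 'contact_force': array([ 0.7532427 ,  0.36444119, -0.35587556]), 'moment': array([-0.01503347,  0.02018964,  0.0137987 ]), 'width': 0.0853428580564967}
scene [[503.40348058   0.         324.93122394]
 [  0.         503.40348058 240.86219329]
 [  0.           0.           1.        ]] [1.14496334 0.216698   0.83875319] [[-0.297  0.955 -0.015]
 [ 0.743  0.221 -0.631]
 [-0.6   -0.198 -0.775]]
top [[601.19825411   0.         311.54838908]
 [  0.         601.19825411 239.75402683]
 [  0.           0.           1.        ]] [0.37886655 0.04155529 1.55718376] [[-0.011 -1.     0.001]
 [-0.993  0.011 -0.118]
 [ 0.118 -0.003 -0.993]]
```

View pics/top0.png

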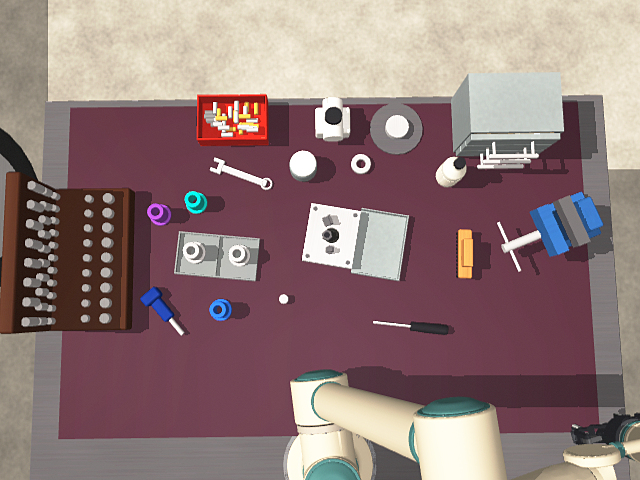

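View pics/scene0.png

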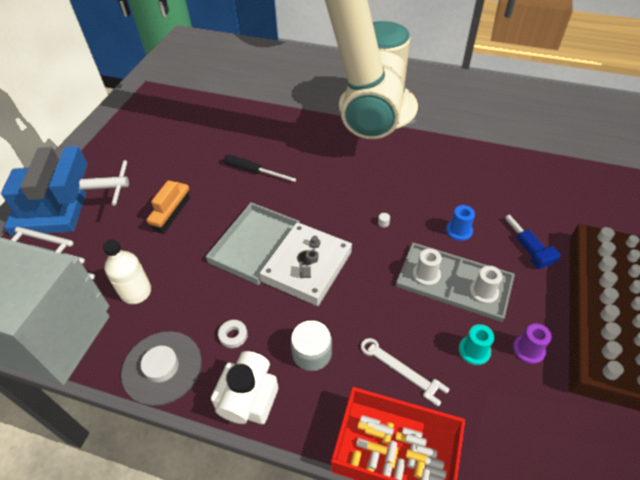

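```bash
cat >> h.py <<'E'
def load(n): return np.load(n,allow_pickle=True).item()
def comp(im,m,z,amin=30):
    n,l,s,c=cv2.connectedComponentsWithStats(m.astype(np.uint8))
    for i in range(1,n):
        if s[i,4]<amin: continue
        ct=cv2.findContours((l==i).astype(np.uint8),0,2)[0][0].reshape(-1,2)
        P=np.array([ray(im,*p,z)[:2] for p in ct]); r=cv2.minAreaRect((P*1000).astype(np.float32))
        print(s[i].tolist(),c[i].round(1),"rect c",np.round(r[0],1),np.round(r[1],1),round(r[2],1))
E
python3 - <<'E'
from h import *
from scipy.spatial.transform import Rotation as Ro
q=manip.get_state()["ee_rot"];print(Ro.from_quat(np.r_[q[1:],q[0]]).as_matrix().round(3))
im=load("top0.npy");f=im["frame"];hsv=cv2.cvtColor(f,cv2.COLOR_RGB2HSV).astype(int)
H,S,V=hsv[...,0],hsv[...,1],hsv[...,2]
orange=(H>5)&(H<25)&(S>150)&(V>120);orange[:,:430]=0;orange[:200]=0
print("brush at z=.042");comp(im,orange,.042)
bed=(S<40)&(V>215);bed[:, :295]=0;bed[:,420:]=0;bed[:195]=0;bed[285:]=0
bed=cv2.morphologyEx(bed.astype(np.uint8),cv2.MORPH_CLOSE,np.ones((25,25)))
print("bed z=.03");comp(im,bed,.03,300)
a=(S<60)&(V>90);a[:,:295]=0;a[:,420:]=0;a[:195]=0;a[285:]=0;print("bed+pan .026");comp(im,cv2.morphologyEx(a.astype(np.uint8),3,np.ones((15,15))),.026,300)
a=(S<60)&(V>90);a[:,:165]=0;a[:,270:]=0;a[:225]=0;a[290:]=0;print("tray z=.014");comp(im,cv2.morphologyEx(a.astype(np.uint8),3,np.ones((15,15))),.014,300)
c=lambda im,x0,x1,y0,y1,k:cv2.resize(im["frame"][y0:y1,x0:x1],None,fx=k,fy=k,interpolation=2)
A=c(im,165,485,190,290,2.5);s=load("scene0.npy");B=c(s,200,360,195,305,2.5);C=c(s,390,520,205,320,2.5)
o=np.zeros((600,800,3),np.uint8);o[:250,:800]=A;o[260:260+275,:400]=B;o[260:260+C.shape[0],420:420+C.shape[1]]=C
cv2.imwrite("pics/crop1.png",o[...,::-1])
E
```

```text
[[-0.     0.237 -0.972]
 [ 0.002 -0.972 -0.237]
 [-1.    -0.002 -0.   ]]
brush at z=.042
[458, 229, 15, 50, 496] [465.  252.7] rect c [ 520.4 -350.6] [ 35.5 124.4] 87.7
bed z=.03
[302, 203, 106, 77, 6075] [355.8 239.5] rect c [561.3 -72.4] [251.7 166.9] 79.9
bed+pan .026
[302, 203, 107, 78, 6258] [356.3 239.9] rect c [560.3 -73.3] [254.6 172.1] 79.8
tray z=.014
[174, 231, 86, 51, 3553] [216.5 255.8] rect c [524.2 282.8] [211.  112.4] 84.2
```

View pics/crop1.png

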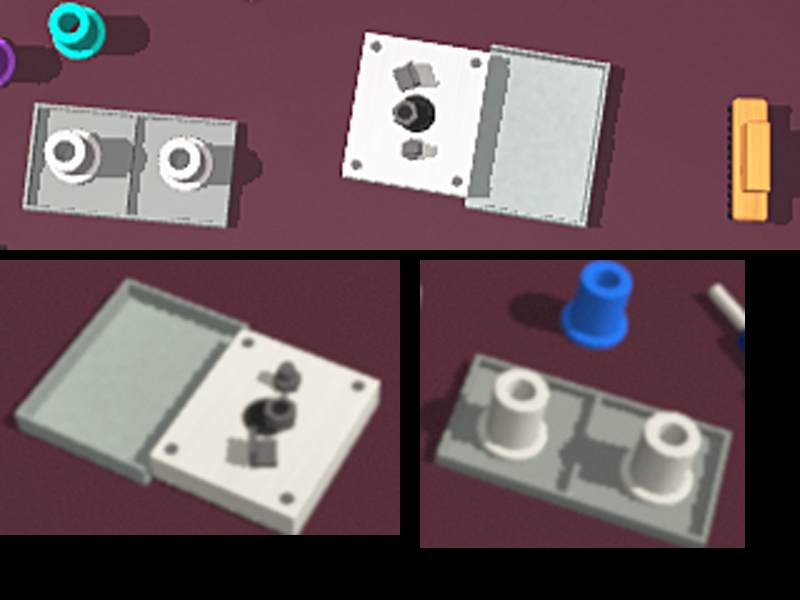

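```bash
python3 - <<'E'
from h import *
im=load("top0.npy");s=load("scene0.npy")
T=lambda u,v:(165+u/2.5,190+v/2.5); S1=lambda u,v:(200+u/2.5,195+(v-260)/2.5); S2=lambda u,v:(390+(u-420)/2.5,205+(v-260)/2.5)
cs=[]
for n,p,q in[("TL",(365,32),None),("BL",(342,178),(380,381)),("TR",(493,47),(153,458)),("BR",(469,196),(248,330))]:
    a=ray(im,*T(*p),.03)[:2]; cs.append(a); print(n,a.round(4), ray(s,*S1(*q),.03)[:2].round(4) if q else "")
C=np.mean(cs,0);print("bed",C)
d=(cs[0]+cs[2]-cs[1]-cs[3]);yaw=np.arctan2(d[1],d[0]);d2=cs[0]+cs[1]-cs[2]-cs[3];yaw2=np.arctan2(-d2[0],d2[1]);print(np.degrees([yaw,yaw2]),np.linalg.norm(d)/2,np.linalg.norm(d2)/2)
# screws
sc=np.array([ray(im,*T(*p),.03)[:2] for p in[(376,47),(476,62),(356,165),(457,181)]]);print("screwmean",sc.mean(0))
c,sn=np.cos(yaw),np.sin(yaw);R=np.array([[c,sn],[-sn,c]])
for n,p,z in[("angle",(404,76),.045),("nut",(403,112),.046),("bolt",(412,149),.042),("disc",(417,113),.03)]:
    a=ray(im,*T(*p),z)[:2];print(n,a.round(4),"bedframe mm",(R@(a-C)*1000).round(1))
for n,p,q in[("busL",(69,152),(671,432)),("busR",(183,159),(521,388))]:
    print(n,ray(im,*T(*p),.064)[:2].round(4),ray(s,*S2(*q),.064)[:2].round(4))
E
```

```text
TL [0.6567 0.0379] 
BL [0.5061 0.063 ] [0.5101 0.0655]
TR [ 0.6396 -0.0937] [ 0.6363 -0.0853]
BR [ 0.4862 -0.066 ] [ 0.4882 -0.0573]
bed [ 0.5721495  -0.01472386]
[-9.86138443 -8.07162592] 0.1542725128148173 0.1316375931876481
screwmean [ 0.57148622 -0.01367547]
angle [ 0.6081 -0.0012] bedframe mm [33.2 19.4]
nut [5.711e-01 3.000e-04] bedframe mm [-3.6 14.7]
bolt [ 0.5337 -0.0084] bedframe mm [-38.9  -0.3]
disc [ 0.572  -0.0144] bedframe mm [-0.2  0.3]
busL [0.5323 0.3347] [0.5335 0.3395]
busR [0.524 0.221] [0.5243 0.2251]
```

```bash
python3 -m crank '{"grip":[1,1,1,1,1,1,1,1,1,1,1,1,1,1],"slide":[[0,5,3],[0,10,3],[0,15,3],[0,20.9,3],[5,20.9,3],[10,20.9,3],[15,20.9,3],[20,20.9,3],[25,20.9,3],[30,20.9,3],[35,20.9,1],[38.4,20.9,-2],[38.4,20.9,-5],[38.4,20.9,-5]],"roll":[0,-5,-10,-16,-16,-16,-16,-16,-16,-16,-16,-16,-16,-16]}'
```

```text
clock: 1.5
position: [0.518, -0.3468, 0.1467]
ee_rot: [0.016, -0.704, 0.011, 0.71]
contact_force: [-0.3, 1.2, -0.3]
width: 0.0853
```

```bash
python3 - <<'E'
from h import *
print(manip.get_state()["position"])
a=manip.get_image("top");b=manip.get_image("scene")
np.save("t1.npy",a,allow_pickle=True);np.save("s1.npy",b,allow_pickle=True)
P=manip.get_state()["position"]
print(proj(a,P),proj(b,P),proj(b,[.52,-.349,.073]),proj(a,[.52,-.349,.073]))
A=cv2.resize(a["frame"][200:310,420:530],None,fx=3.6,fy=3.6,interpolation=2);B=cv2.resize(b["frame"][110:260,130:280],None,fx=2.64,fy=2.64,interpolation=2)
o=np.zeros((400,800,3),np.uint8);o[:396,:396]=A;o[:396,400:796]=B;cv2.imwrite("pics/c2.png",o[...,::-1])
E
```

```text
[ 0.51802409 -0.34679991  0.14666376]
[476.45499651 249.28340088] [154.65851672 163.55042636] [164.87421995 191.39879732] [467.56396614 252.29289356]
```

View pics/c2.png

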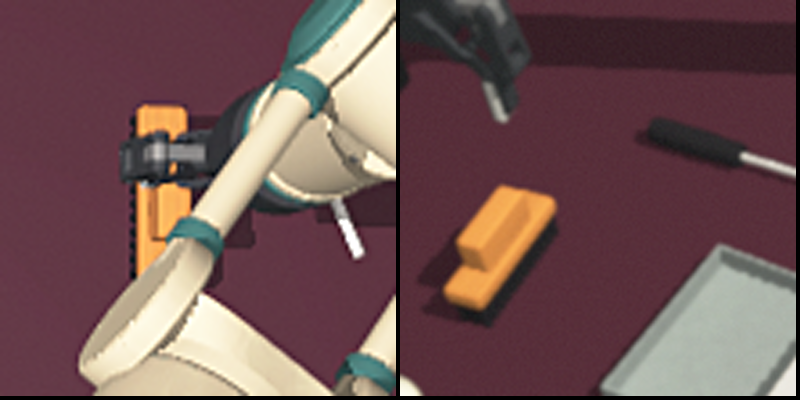

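```bash
python3 - <<'E'
from h import *
a=load("t1.npy");b=load("s1.npy")
for dy in(.043,.057,-.043):
  for z in(.157,.167,.19): print(dy,z,"top",proj(a,[.518,-.347+dy,z]).round(1),"scene",proj(b,[.518,-.347+dy,z]).round(1))
im=load("scene0.npy");hsv=cv2.cvtColor(im["frame"],cv2.COLOR_RGB2HSV).astype(int);H,S,V=hsv[...,0],hsv[...,1],hsv[...,2]
o=(H>5)&(H<25)&(S>120)&(V>100);o[:,200:]=0;o[240:]=0;o[:170]=0
ys,xs=np.where(o);print("scene orange bbox",xs.min(),xs.max(),ys.min(),ys.max())
def pred(im,x,y,yaw=-2.3):
    c,s=np.cos(np.radians(yaw)),np.sin(np.radians(yaw));P=[]
    for L,W,zs in((.062,.017,(.026,.042)),(.035,.012,(.042,.073))):
        for i in(-1,1):
            for j in(-1,1):
                for z in zs: P.append(proj(im,[x+c*i*L-s*j*W,y+s*i*L+c*j*W,z]))
    P=np.array(P);return P.min(0).round(1),P.max(0).round(1)
print(pred(im,.52,-.349)); t=load("top0.npy");print("top bbox 458-472, 229-278",pred(t,.52,-.349))
E
```

```text
0.043 0.157 top [457.7 249.9] scene [174.4 165.6]
0.043 0.167 top [458.7 249.4] scene [173.2 161.8]
0.043 0.19 top [461.2 248.4] scene [170.3 152.9]
0.057 0.157 top [451.7 249.9] scene [180.7 166.9]
0.057 0.167 top [452.7 249.5] scene [179.5 163.1]
0.057 0.19 top [455.1 248.5] scene [176.7 154.3]
-0.043 0.157 top [494.4 249.4] scene [136.6 157.5]
-0.043 0.167 top [495.7 249. ] scene [135.1 153.7]
-0.043 0.19 top [498.8 248. ] scene [131.5 144.8]
scene orange bbox 146 189 180 226
(array([146.5, 179.4]), array([190.9, 228.4]))
top bbox 458-472, 229-278 (array([456.2, 229. ]), array([472.4, 278.5]))
```

```bash
python3 -m crank '{"grip":[1,1,1,1,1],"slide":[[0,-0.3,-3],[0,-0.3,-6],[0,-0.3,-8],[0,-0.3,-9.2],[0,-0.3,-9.2]],"roll":[0,0,0,0,0]}' 40
```

```text
clock: 2.1
position: [0.5193, -0.353, 0.0608]
ee_rot: [0.015, -0.707, 0.015, 0.707]
contact_force: [0.3, 0.6, 0.9]
width: 0.0852
```

```bash
python3 -m crank '{"grip":[0.5,0,0,0,0,0,0,0,0],"slide":[[0,0,0],[0,0,0],[0,0,0],[0,0,0],[0,0,0],[0,0,0],[0,0,0],[0,0,0],[0,0,0]],"roll":[0,0,0,0,0,0,0,0,0]}' 60
```

```text
clock: 3.0
position: [0.52, -0.3526, 0.0603]
ee_rot: [0.014, -0.707, 0.014, 0.707]
contact_force: [0.0, 0.5, -0.1]
width: 0.0001
```

```bash
python3 - <<'E'
from h import *
a=manip.get_image("top");b=manip.get_image("scene")
np.save("t2.npy",a,allow_pickle=True);np.save("s2.npy",b,allow_pickle=True)
P=[.52,-.3526,.0603]
print(proj(a,P),proj(b,P))
A=cv2.resize(a["frame"][200:310,420:530],None,fx=3.6,fy=3.6,interpolation=2);B=cv2.resize(b["frame"][130:250,110:230],None,fx=3.3,fy=3.3,interpolation=2)
o=np.zeros((400,800,3),np.uint8);o[:396,:396]=A;o[:396,400:796]=B
p=proj(b,P);cv2.circle(o,(int((p[0]-110)*3.3+400),int((p[1]-130)*3.3)),3,(0,255,0),-1)
p=proj(a,P);cv2.circle(o,(int((p[0]-420)*3.6),int((p[1]-200)*3.6)),3,(0,255,0),-1)
cv2.imwrite("pics/c3.png",o[...,::-1])
E
```

```text
[467.68735783 252.77222058] [164.92382038 195.20944607]
```

View pics/c3.png

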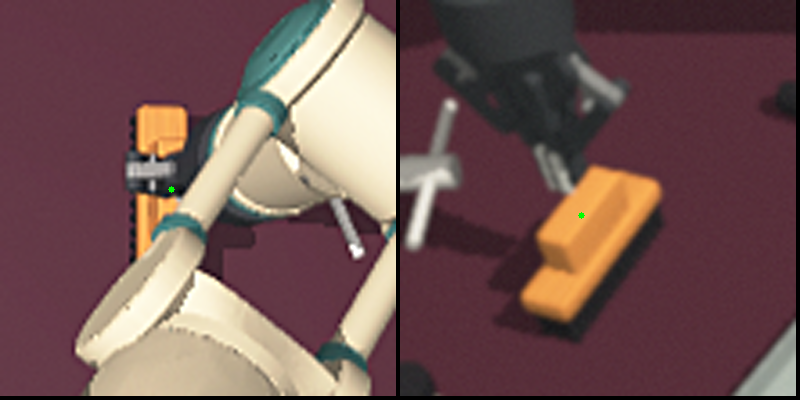

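```bash
python3 - <<'E'
from h import *
s0=load("scene0.npy");s2=load("s2.npy")
def m(im):
    hsv=cv2.cvtColor(im["frame"],cv2.COLOR_RGB2HSV).astype(int);H,S,V=hsv[...,0],hsv[...,1],hsv[...,2]
    o=(H>5)&(H<25)&(S>120)&(V>100);o[:,200:]=0;o[240:]=0;o[:170]=0;return o
a,b=m(s0),m(s2);print(a.sum(),b.sum());
for n,d in(("lost",a&~b),("new",b&~a)):
    y,x=np.where(d);print(n,len(x),list(zip(x,y))[:30])
for z in(.05,.06,.07,.08,.09,.1): print(z,proj(s2,[.52,-.3526,z]).round(1))
c=cv2.resize(s2["frame"][165:225,140:200],None,fx=10,fy=10,interpolation=0)
cv2.imwrite("pics/c4.png",c[...,::-1])
E
```

```text
1108 1099
lost 12 [(np.int64(165), np.int64(182)), (np.int64(164), np.int64(183)), (np.int64(164), np.int64(184)), (np.int64(163), np.int64(185)), (np.int64(162), np.int64(186)), (np.int64(161), np.int64(187)), (np.int64(162), np.int64(187)), (np.int64(160), np.int64(188)), (np.int64(161), np.int64(188)), (np.int64(162), np.int64(188)), (np.int64(156), np.int64(193)), (np.int64(153), np.int64(207))]
new 3 [(np.int64(181), np.int64(182)), (np.int64(189), np.int64(187)), (np.int64(189), np.int64(189))]
0.05 [166.2 198.5]
0.06 [165.  195.3]
0.07 [163.7 192. ]
0.08 [162.5 188.7]
0.09 [161.3 185.4]
0.1 [160. 182.]
```

View pics/c4.png

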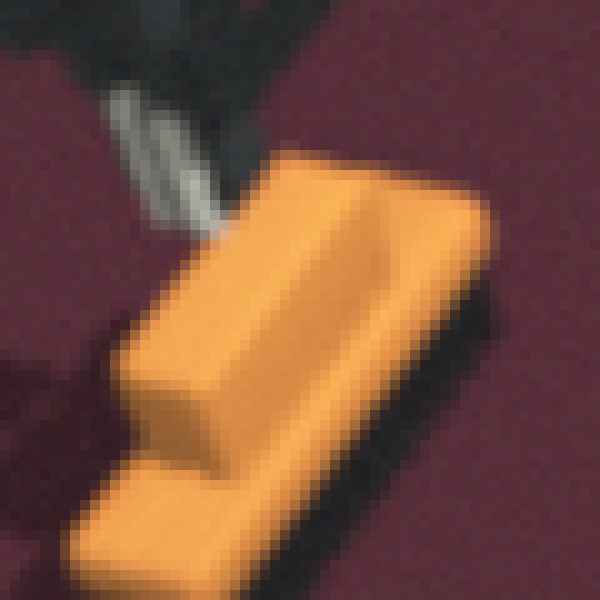

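```bash
python3 -m crank '{"grip":[1,1,1,1,1,1,1,1,1],"slide":[[0,0,2],[0,0,3],[0,0,3],[0,0,3],[0,0,3],[0,0,2],[0,0,0],[0,0,-1.8],[0,0,-2.8]],"roll":[0,0,0,0,0,0,0,0,0]}' 60
```

```text
clock: 4.0
position: [0.5186, -0.3516, 0.0297]
ee_rot: [0.015, -0.706, 0.013, 0.708]
contact_force: [-1.1, 0.3, -0.6]
width: 0.0855
```

```bash
python3 -m crank '{"grip":[0.5,0,0,0,0,0,0,0,0],"slide":[[0,0,0],[0,0,0],[0,0,0],[0,0,0],[0,0,0],[0,0,0],[0,0,0],[0,0,0],[0,0,0]],"roll":[0,0,0,0,0,0,0,0,0]}' 60
```

```text
clock: 4.9
position: [0.5206, -0.353, 0.0336]
ee_rot: [-0.014, 0.708, -0.015, -0.706]
contact_force: [-0.5, 1.5, 6.2]
width: 0.0221
```

```bash
python3 -m crank '{"grip":[0,0,0,0,0,0],"slide":[[0,0,1],[0,0,3],[0,0,6],[0,0,8],[0,0,8],[0,0,8]],"roll":[0,0,0,0,0,0]}' 60; python3 - <<'E'
from h import *
b=manip.get_image("scene");np.save("s3.npy",b,allow_pickle=True)
a=manip.get_image("top");np.save("t3.npy",a,allow_pickle=True)
print({k:np.round(v,3) for k,v in manip.get_state().items() if k in("contact_force","moment","position","width")})
B=cv2.resize(b["frame"][110:230,90:210],None,fx=5,fy=5,interpolation=2);cv2.imwrite("pics/c5.png",B[...,::-1])
E
```

```text
clock: 5.5
position: [0.5196, -0.3526, 0.1121]
ee_rot: [0.014, -0.707, 0.014, 0.707]
contact_force: [0.1, -0.3, -1.4]
width: 0.0223
{'position': array([ 0.519, -0.352,  0.111]), 'contact_force': array([ 1.683,  1.295, -2.145]), 'moment': array([-0.033,  0.001, -0.06 ]), 'width': np.float64(0.022)}
```

View pics/c5.png

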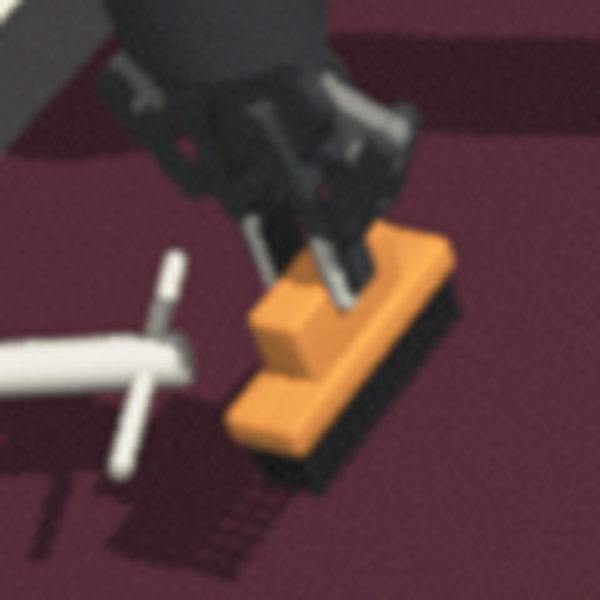

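```bash
python3 -m crank '{"grip":[0,0,0,0,0,0,0,0,0,0,0,0,0,0],"slide":[[0,0,4],[0.6,4,5],[1.2,8.5,5],[1.9,13,5],[2.5,17.5,5],[3.2,22,5],[3.9,26.5,5],[4.6,31,5],[5.3,35.5,5],[6,39,5],[6.2,40.2,3],[6.2,40.2,0],[6.2,40.2,-2],[6.2,40.2,-2]],"roll":[0,0,0,-2,-4,-6,-7.5,-7.5,-7.5,-7.5,-7.5,-7.5,-7.5,-7.5]}'; python3 - <<'E'
from h import *
b=manip.get_image("scene");a=manip.get_image("top")
np.save("s4.npy",b,allow_pickle=True)
A=cv2.resize(a["frame"][180:300,260:420],None,fx=2.5,fy=2.5,interpolation=2);B=cv2.resize(b["frame"][150:310,200:360],None,fx=2.5,fy=2.5,interpolation=2)
o=np.zeros((400,800,3),np.uint8);o[:300,:400]=A;o[:400,400:800]=B;cv2.imwrite("pics/c6.png",o[...,::-1])
print(manip.get_state()["position"])
E
```

```text
clock: 7.0
position: [0.5781, 0.0497, 0.0878]
ee_rot: [0.06, -0.701, 0.061, 0.708]
contact_force: [-0.1, 0.4, -0.8]
width: 0.0225
[0.58141178 0.04925914 0.09146872]
```

View pics/c6.png

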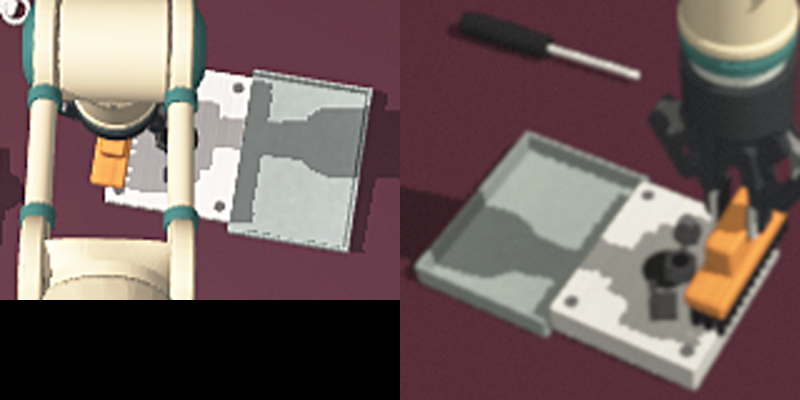

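```bash
python3 -m crank '{"grip":[0,0,0,0,0],"slide":[[0,0,-1],[0,0,-2],[0,0,-2.4],[0,0,-2.5],[0,0,-2.5]],"roll":[0,0,0,0,0]}'; python3 -c "
from h import *
print({k:np.round(v,4) for k,v in manip.get_state().items() if k in('contact_force','position')})"
```

```text
clock: 7.6
position: [0.582, 0.0492, 0.0674]
ee_rot: [0.061, -0.704, 0.061, 0.705]
contact_force: [-0.0, 0.2, -0.9]
width: 0.0221
{'position': array([0.582 , 0.0492, 0.0674]), 'contact_force': array([-0.0368,  0.1611, -0.9455])}
```

```bash
python3 -m crank '{"grip":[0,0,0,0,0,0,0,0,0,0,0,0,0,0,0,0,0,0,0],"slide":[[0,0,-0.2],[0,0,-0.2],[-0.1,-0.8,-0.2],[-0.3,-1.8,-0.2],[-0.5,-2.8,-0.2],[-0.6,-3.7,-0.2],[-0.8,-4.7,-0.2],[-1,-5.7,-0.2],[-1.1,-6.7,-0.2],[-1.3,-7.7,-0.2],[-1.5,-8.7,-0.2],[-1.7,-9.7,-0.2],[-1.8,-10.7,-0.2],[-2,-11.7,-0.2],[-2.2,-12.7,-0.2],[-2.4,-13.7,-0.2],[-2.5,-14.6,-0.2],[-2.5,-14.6,-0.2],[-2.5,-14.6,3]],"roll":[0,0,0,0,0,0,0,0,0,0,0,0,0,0,0,0,0,0,0]}'
python3 -m crank '{"grip":[0,0,0],"slide":[[0,0,4],[0,-4,4],[0,-8,4]],"roll":[0,0,0]}'; python3 - <<'E'
from h import *
b=manip.get_image("scene");a=manip.get_image("top")
np.save("s5.npy",b,allow_pickle=True)
A=cv2.resize(a["frame"][180:300,260:420],None,fx=2.5,fy=2.5,interpolation=2);B=cv2.resize(b["frame"][150:310,200:360],None,fx=2.5,fy=2.5,interpolation=2)
o=np.zeros((400,800,3),np.uint8);o[:300,:400]=A;o[:400,400:800]=B;cv2.imwrite("pics/c7.png",o[...,::-1])
E
```

```text
clock: 9.5
position: [0.5534, -0.0959, 0.0938]
ee_rot: [0.062, -0.701, 0.06, 0.708]
contact_force: [-0.5, 0.1, -1.8]
width: 0.0223
clock: 9.8
position: [0.5583, -0.1768, 0.1395]
ee_rot: [-0.059, 0.706, -0.06, -0.703]
contact_force: [0.7, -0.7, -2.5]
width: 0.0223
```

View pics/c7.png

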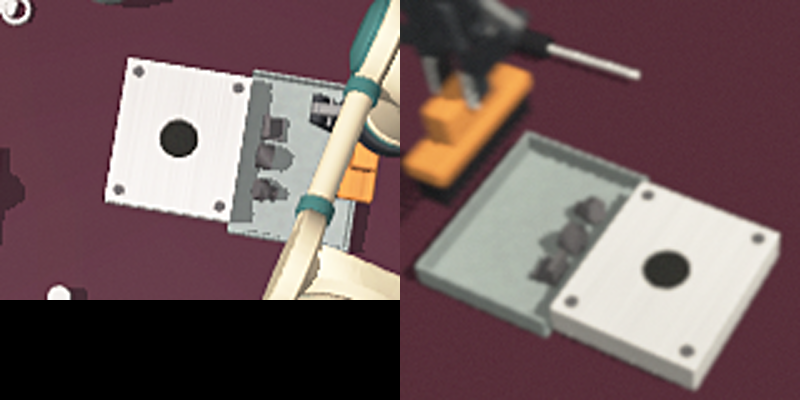

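```bash
python3 -m crank '{"grip":[0,0,0,0,0,0,0,0,0,0,0,0],"slide":[[-0.8,-4,2],[-1.6,-8,2],[-2.5,-12,2],[-3.3,-16,0],[-3.7,-17.6,-2],[-3.7,-17.6,-5],[-3.7,-17.6,-8],[-3.7,-17.6,-9],[-3.7,-17.6,-9.6],[-3.7,-17.6,-10],[-3.7,-17.6,-10.2],[-3.7,-17.6,-10.2]],"roll":[1,3,5,7,7.5,7.5,7.5,7.5,7.5,7.5,7.5,7.5]}'; python3 -c "
from h import *
print({k:np.round(v,4) for k,v in manip.get_state().items() if k in('contact_force','position')})
im=load('s5.npy');hsv=cv2.cvtColor(im['frame'],cv2.COLOR_RGB2HSV)
m=hsv[...,2]<70;m[:,:290-10]=0;m[:,320:]=0;m[:240]=0;m[275:]=0
n,l,s,c=cv2.connectedComponentsWithStats(m.astype(np.uint8));print(s[1:],[(p.round(1),ray(im,*p,.03).round(4)) for p in c[1:]])
a=manip.get_image('top');np.save('t6.npy',a,allow_pickle=True);hsv=cv2.cvtColor(a['frame'],cv2.COLOR_RGB2HSV)
m=hsv[...,2]<70;m[:,:315]=0;m[:,350:]=0;m[:220]=0;m[255:]=0
n,l,s,c=cv2.connectedComponentsWithStats(m.astype(np.uint8));print(s[1:],[(p.round(1),ray(a,*p,.03).round(4)) for p in c[1:]])
"
```

```text
clock: 11.1
position: [0.5207, -0.353, 0.0364]
ee_rot: [-0.014, 0.707, -0.015, -0.706]
contact_force: [-0.2, 0.0, -1.2]
width: 0.0223
{'position': array([ 0.5207, -0.353 ,  0.0364]), 'contact_force': array([-0.2209,  0.0261, -1.2386])}
[[298 252  17  12 165]] [(array([306.2, 257.5]), array([ 0.5717, -0.0134,  0.03  ]))]
[[324 229  15  14 163]] [(array([331.1, 235.3]), array([ 0.5718, -0.0126,  0.03  ]))]
```

```bash
python3 -m crank '{"grip":[0,0,0,0],"slide":[[0,0,-0.1],[0,0,-0.2],[0,0,-0.3],[0,0,-0.3]],"roll":[0,0,0,0]}'
```

```text
clock: 11.55
position: [0.5202, -0.3529, 0.0336]
ee_rot: [-0.014, 0.707, -0.015, -0.707]
contact_force: [-0.9, 1.4, 3.9]
width: 0.0221
```

```bash
python3 -m crank '{"grip":[0.5,1,1,1,1,1,1,1,1,1],"slide":[[0,0,0],[0,0,0],[0,0,0],[0,0,0],[0,0,0],[0,0,2],[0,0,5],[0,0,9],[0,0,13],[0,0,13]],"roll":[0,0,0,0,0,0,0,0,0,0]}'
python3 -m crank '{"grip":[1,1,1,1,1,1,1,1,1,1,1,1,1,1,1,1,1],"slide":[[0.1,5,0],[0.2,10,0],[0.3,15,0],[0.4,20,0],[0.5,25,0],[0.6,30,0],[0.7,35,0],[0.8,40,0],[0.9,45,0],[1,50,0],[1.1,55,0],[1.2,60,0],[1.3,65,0],[1.3,69,0],[1.3,69,-2],[1.3,69,-3],[1.3,69,-3]],"roll":[0,0,0,0,0,0,0,0,0,0,0,0,0,0,0,0,0]}'
python3 - <<'E'
from h import *
b=manip.get_image("scene");a=manip.get_image("top");P=manip.get_state()["position"];print(P)
t0=load("t6.npy")
A=cv2.resize(t0["frame"][215:295,160:270],None,fx=3.6,fy=3.6,interpolation=2);B=cv2.resize(b["frame"][160:330,370:540],None,fx=2.35,fy=2.35,interpolation=2);C=cv2.resize(b["frame"][170:235,130:210],None,fx=3,fy=3,interpolation=2)
o=np.zeros((600,800,3),np.uint8);o[:288,:396]=A;o[:B.shape[0],400:400+B.shape[1]]=B;o[300:300+C.shape[0],:C.shape[1]]=C
cv2.imwrite("pics/c8.png",o[...,::-1])
# bushing masks: bright in both first views
for n,im,box in(("top",t0,(170,265,228,285)),("scene",load("scene0.npy"),(400,515,235,315))):
    h=cv2.cvtColor(im["frame"],cv2.COLOR_RGB2HSV);m=(h[...,2]>205)&(h[...,1]<45);x0,x1,y0,y1=box;k=np.zeros_like(m);k[y0:y1,x0:x1]=1;m&=k
    m=cv2.morphologyEx(m.astype(np.uint8),3,np.ones((3,3)));N,l,s,c=cv2.connectedComponentsWithStats(m)
    for i in range(1,N):
        if s[i,4]>60: print(n,s[i])
    for X in((.533,.337),(.524,.223)):
        th=np.linspace(0,6.3,60);Q=np.array([proj(im,[X[0]+r*np.cos(q),X[1]+r*np.sin(q),z]) for r,z in((.028,.004),(.028,.012),(.021,.064)) for q in th]);print("  pred",Q.min(0).round(1),Q.max(0).round(1))
E
```

```text
clock: 12.55
position: [0.5232, -0.3554, 0.169]
ee_rot: [-0.011, 0.71, -0.017, -0.703]
contact_force: [0.2, -0.2, 0.3]
width: 0.0854
clock: 14.25
position: [0.5313, 0.3361, 0.1299]
ee_rot: [0.013, -0.705, 0.015, 0.709]
contact_force: [0.2, -1.2, -0.1]
width: 0.0854
[0.53296596 0.33628993 0.13219636]
top [183 242  18  21 210]
top [229 245  17  21 220]
  pred [183.3 241.8] [207.  263.6]
  pred [229.  244.8] [251.  266.6]
scene [420 249  22  17 195]
scene [480 266  22  18 199]
scene [417 269  24  15 109]
scene [476 289  23  13  96]
  pred [467.3 264.3] [500.6 303.2]
  pred [411.1 247.3] [440.4 285.4]
```

View pics/c8.png

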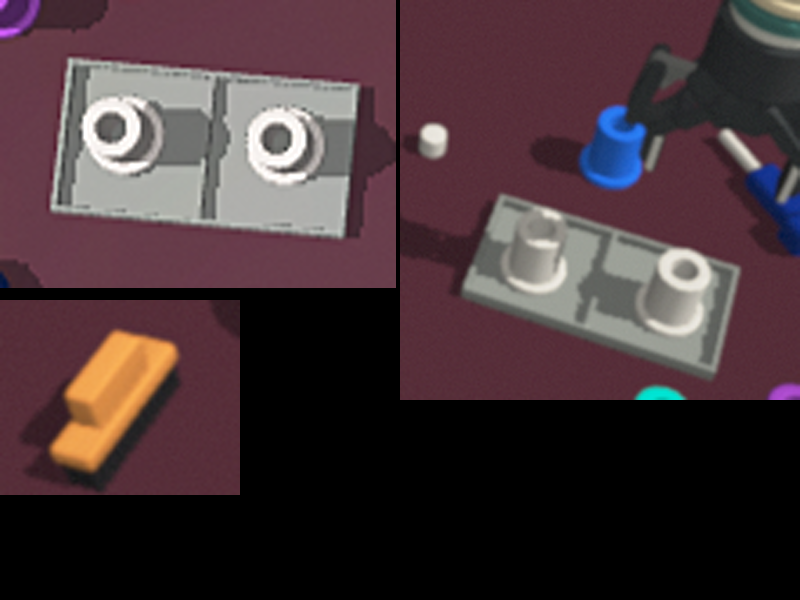

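```bash
python3 -m crank '{"grip":[1,1,1,1,1,1],"slide":[[0,0.1,-3],[0,0.1,-6],[0,0.1,-8.5],[0,0.1,-10.2],[0,0.1,-11.2],[0,0.1,-11.2]],"roll":[0,0,0,0,0,0]}' 60
python3 -m crank '{"grip":[0.5,0.3,0,0,0,0,0,0],"slide":[[0,0,0],[0,0,0],[0,0,0],[0,0,0],[0,0,0],[0,0,0],[0,0,0],[0,0,0]],"roll":[0,0,0,0,0,0,0,0]}' 60
```

```text
clock: 14.95
position: [0.5329, 0.3373, 0.0198]
ee_rot: [0.014, -0.706, 0.015, 0.707]
contact_force: [-0.4, -0.4, 0.6]
width: 0.0855
clock: 15.75
position: [0.5341, 0.339, 0.0222]
ee_rot: [-0.015, 0.708, -0.014, -0.706]
contact_force: [-1.0, -0.2, 6.4]
width: 0.0391
```

```bash
python3 -m crank '{"grip":[0,0,0,0,0,0,0,0,0,0],"slide":[[0,0,0.5],[0,0,2],[0,0,4],[0,0,6],[0,0,7],[0,0,7],[0,0,7],[0,0,7],[0,0,7],[0,0,7]],"roll":[0,0,0,0,0,0,0,0,0,0]}' 70
cat > w.py <<'E'
from h import *
F=[]
for i in range(4):
    b=manip.get_image("scene");s=manip.get_state();F.append(np.r_[s["contact_force"],s["effort"][1:3],s["position"],s["width"]])
print(np.round(F,3));print(np.round(np.mean(F,0),3))
E
python3 w.py
```

```text
clock: 16.75
position: [0.5326, 0.338, 0.0896]
ee_rot: [0.014, -0.706, 0.015, 0.707]
contact_force: [-0.1, 0.7, -3.5]
width: 0.0392
[[ 9.2000e-02  1.9500e-01 -1.5350e+00 -5.0022e+01 -2.2985e+01  5.3300e-01
   3.3800e-01  9.0000e-02  3.9000e-02]
 [ 7.0100e-01  2.0200e-01 -2.1770e+00 -4.9991e+01 -2.2990e+01  5.3300e-01
   3.3800e-01  9.0000e-02  3.9000e-02]
 [-6.8000e-01  3.6600e-01 -1.3260e+00 -4.9976e+01 -2.3001e+01  5.3300e-01
   3.3800e-01  9.0000e-02  3.9000e-02]
 [-6.7900e-01 -1.2800e-01 -2.0260e+00 -4.9971e+01 -2.3013e+01  5.3300e-01
   3.3800e-01  9.0000e-02  3.9000e-02]]
[-1.4200e-01  1.5900e-01 -1.7660e+00 -4.9990e+01 -2.2997e+01  5.3300e-01
  3.3800e-01  9.0000e-02  3.9000e-02]
```

```bash
python3 -m crank '{"grip":[0,0,0,0,0,0,0],"slide":[[0,0,-2.5],[0,0,-4.5],[0,0,-6],[0,0,-6.5],[0,0,-6.8],[0,0,-6.8],[0,0,-6.8]],"roll":[0,0,0,0,0,0,0]}'
```

```text
clock: 17.65
position: [0.5338, 0.3387, 0.0233]
ee_rot: [-0.015, 0.708, -0.014, -0.706]
contact_force: [0.2, 0.0, -2.0]
width: 0.039
```

```bash
python3 -m crank '{"grip":[0,0,0],"slide":[[0,0,-0.1],[0,0,-0.2],[0,0,-0.2]],"roll":[0,0,0]}'
```

```text
clock: 17.95
position: [0.5339, 0.3388, 0.0223]
ee_rot: [-0.015, 0.708, -0.014, -0.706]
contact_force: [-0.1, -0.4, 4.6]
width: 0.0388
```

```bash
python3 -m crank '{"grip":[0.5,1,1,1,1,1,1,1,1,1,1,1,1,1,1,1,1,1],"slide":[[0,0,0],[0,0,0],[0,0,0],[0,0,0],[0,0,0],[0,0,3],[0,0,7],[0,0,10],[-0.3,-4,10],[-0.6,-8,10],[-0.9,-11.3,9],[-0.9,-11.3,7],[-0.9,-11.3,5],[-0.9,-11.3,3],[-0.9,-11.3,1],[-0.9,-11.3,0.2],[-0.9,-11.3,0.2],[-0.9,-11.3,0.2]],"roll":[0,0,0,0,0,0,0,0,0,0,0,0,0,0,0,0,0,0]}'
python3 -m crank '{"grip":[0.5,0.3,0,0,0,0,0,0],"slide":[[0,0,0],[0,0,0],[0,0,0],[0,0,0],[0,0,0],[0,0,0],[0,0,0],[0,0,0]],"roll":[0,0,0,0,0,0,0,0]}' 70
```

```text
clock: 19.75
position: [0.5246, 0.2255, 0.023]
ee_rot: [-0.014, 0.707, -0.014, -0.707]
contact_force: [0.4, 0.8, 0.3]
width: 0.0856
clock: 20.55
position: [0.5245, 0.2256, 0.0238]
ee_rot: [-0.014, 0.708, -0.014, -0.706]
contact_force: [-0.7, 0.4, 5.8]
width: 0.0387
```

```bash
python3 -m crank '{"grip":[0,0,0,0,0,0,0,0,0,0],"slide":[[0,0,0.5],[0,0,2],[0,0,4],[0,0,6],[0,0,7],[0,0,7],[0,0,7],[0,0,7],[0,0,7],[0,0,7]],"roll":[0,0,0,0,0,0,0,0,0,0]}' 70
python3 w.py
```

```text
clock: 21.55
position: [0.5235, 0.2252, 0.0916]
ee_rot: [0.014, -0.706, 0.014, 0.707]
contact_force: [-0.5, 0.2, -5.6]
width: 0.039
[[-3.5000e-01  2.0100e-01 -4.8390e+00 -4.6038e+01 -2.3310e+01  5.2400e-01
   2.2500e-01  9.2000e-02  3.9000e-02]
 [ 2.0900e-01  4.6400e-01 -5.0150e+00 -4.6014e+01 -2.3321e+01  5.2400e-01
   2.2500e-01  9.2000e-02  3.9000e-02]
 [ 2.3600e-01  4.6900e-01 -5.1360e+00 -4.6002e+01 -2.3336e+01  5.2400e-01
   2.2500e-01  9.2000e-02  3.9000e-02]
 [-1.5600e-01  1.0300e-01 -6.1720e+00 -4.6000e+01 -2.3352e+01  5.2400e-01
   2.2500e-01  9.2000e-02  3.9000e-02]]
[-1.5000e-02  3.0900e-01 -5.2900e+00 -4.6014e+01 -2.3330e+01  5.2400e-01
  2.2500e-01  9.2000e-02  3.9000e-02]
```

```bash
python3 -m crank '{"grip":[0,0,0,0,0,0,0,0,0,0.5,1,1,1,1,1,1],"slide":[[0,0,-2.5],[0,0,-4.5],[0,0,-6],[0,0,-6.5],[0,0,-6.8],[0,0,-6.9],[0,0,-7],[0,0,-7],[0,0,-7],[0,0,-7],[0,0,-7],[0,0,-7],[0,0,-7],[0,0,-7],[0,0,-7],[0,0,-7]],"roll":[0,0,0,0,0,0,0,0,0,0,0,0,0,0,0,0]}'
python3 -m crank '{"grip":[1,1,1,1,0.5,0,0,0,0,0,0],"slide":[[0,0,1],[0,0,1],[0,0,0.3],[0,0,0.3],[0,0,0.3],[0,0,0.3],[0,0,0.3],[0,0,0.3],[0,0,0.3],[0,0,0.3],[0,0,0.3]],"roll":[0,0,0,0,0,0,0,0,0,0,0]}' 70
```

```text
clock: 23.35
position: [0.5241, 0.2253, 0.0224]
ee_rot: [-0.014, 0.707, -0.014, -0.707]
contact_force: [-0.9, -1.4, 0.2]
width: 0.0852
clock: 24.45
position: [0.5241, 0.2254, 0.0261]
ee_rot: [-0.014, 0.707, -0.014, -0.707]
contact_force: [-1.4, 0.9, 6.0]
width: 0.0383
```

```bash
python3 -m crank '{"grip":[0,0,0,0,0,0,0,0,0,0,0,0,0,0,0,0,0,0],"slide":[[0,0,1],[0,0,4],[0,0,7.7],[0,0,8],[0.4,-2,8],[1,-5,8],[1.6,-8,8],[2.2,-11,8],[2.8,-14,8],[3.4,-17,8],[4,-20,8],[4.5,-22.5,7.8],[4.8,-23.8,7.7],[4.8,-23.8,7.7],[4.8,-23.8,7.7],[4.8,-23.8,7.7],[4.8,-23.8,7.7],[4.8,-23.8,7.7]],"roll":[0,0,0,0,0,0,0,0,0,0,0,0,0,0,0,0,0,0]}'
python3 - <<'E'
from h import *
b=manip.get_image("scene");a=manip.get_image("top");s=manip.get_state();P=s["position"];print(P,s["contact_force"],s["width"])
np.save("s9.npy",b,allow_pickle=True)
B=cv2.resize(b["frame"][170:330,220:520],None,fx=2.6,fy=2.6,interpolation=2)
def ell(x,y,z,r,col):
    q=np.array([(proj(b,[x+r*np.cos(t),y+r*np.sin(t),z])-[220,170])*2.6 for t in np.linspace(0,6.2832,50)]).astype(int);cv2.polylines(B,[q],True,col,1)
ell(.5718,-.013,.080,.028,(0,255,0));ell(.5718,-.013,.140,.021,(255,0,0))
cv2.imwrite("pics/c9.png",B[...,::-1])
E
```

```text
clock: 26.25
position: [0.5719, -0.0118, 0.1025]
ee_rot: [-0.014, 0.707, -0.014, -0.707]
contact_force: [-0.0, -0.1, -5.5]
width: 0.0381
[ 0.57197504 -0.01210519  0.10258264] [-0.27062673  0.19136172 -5.77336997] 0.038077605519620014
```

View pics/c9.png

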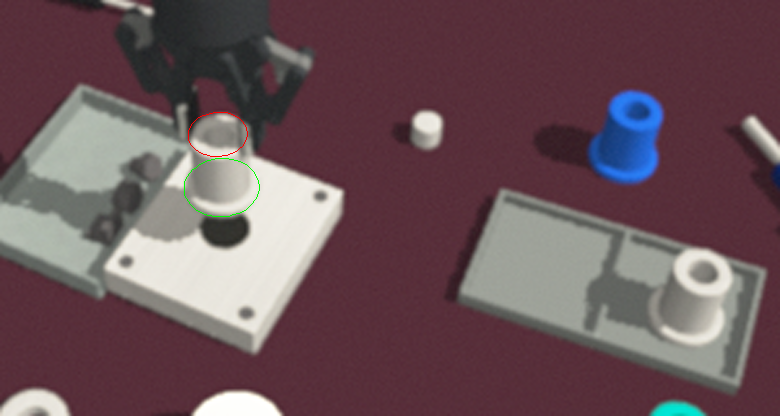

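```bash
python3 -c "
from rig import manip
print(manip.sign_off()); print(manip.get_state()['clock'])"
```

```text
the job is handed in; nothing more can be done
None
the job is handed in; nothing more can be done
```

The job is handed in at about 26 s on the clock, well inside the 72 s limit; no verdict was reported.

- **Sweeping:** I swept all three scrap pieces into the pan with the brush alone. The next picture showed all three in the pan and the bed clear. I stood the brush back on its bristles where it had been, and a later picture showed it upright.
- **Weighing:** I lifted the left bushing and then the right one, and stood each back in its place. The wrist force read about 1.8 N for the left and 5.3 N for the right, so the right one is the heavier.
- **Final hold:** The right bushing is held upright over the rubber disc. The tool reads (0.572, -0.012), and both cameras put the disc at about (0.572, -0.013). From the height at which I gripped it, its underside is about 5 cm above the bed. The outline I drew on the last picture agreed with this to a couple of mm. The lighter bushing stands in the left place of the tray.

Three things did not go as expected:

- **Missed first grasp:** My first try at the brush shut on nothing because the fingertips were above its grip. I lowered about 3 cm and it held.
- **Force when gripping:** Closing the fingers gave about 6 N upward each time, which went away on lifting.
- **Picture budget:** I viewed 11 pictures, one over the budget of 10.

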